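# Rack the violin maker's planes by size

### The arm

A 6-joint arm with a two-finger parallel gripper is mounted at the origin on the work surface. World frame = base frame: x ahead of the robot, y to its left, z up, the work surface at z = 0. Lengths are in m, angles in degrees, forces in N, time in s.
With the tool pointing down it reaches from about 0.4 to 0.825 m from the base axis. Payload 7 kg.
Tool frame: the origin (TCP) lies between the finger pads; the fingertips stand 19 mm ahead of it and the grasp point (between the pads) is the TCP; z points along the fingers, y is the line along which they close (so a half turn about z gives the same grasp; the last joint's range is limited). The gripper opens to 88 mm and grips with 3 to 60 N. Pads are 19 mm wide; open, the fingers measure 130 mm over their backs; the gripper's body (78 mm by 193 mm) begins 47 mm behind the grasp point.
Start: joints at [81.079, 20.546, 0.682, 0, -70.136, -16.507], TCP at [0.29, 0.61, 0.246] pointing down, gripper open.
Joint ranges: [-176.03, 176.03], [-82.01, 121.73], [-58.28, 71.71], [-173.87, 95.51], [-174.79, -0.11], [-173.66, 173.66]. Speed limits (degrees/s): [136.94, 136.94, 172.46, 180, 180, 180].

### API

Orientations are given as [roll, pitch, yaw] about the fixed x, y, z axes, in that order (R = Rz(yaw) Ry(pitch) Rx(roll)).
In Python, from plant import get_obs, snapshot, close_job, spot_in, spot_point gives the robot as it stands.
- The arm moves only by the tool play_rows, never from a script. Its argument "plan" is a list of rows, each a list of 6 numbers: the shift along the tool's x, y, z in cm, then the turn, a rotation vector about the tool's x, y, z in degrees. A call has 1 to 20 rows; each row shifts and turns the commanded pose from where the row before left it, along the tool's axes as they then stand; what a row does not reach is not made up. A row lasts 1/12 s, in which the tool goes at most 41.7 mm and 7.16 degrees, less where a joint would pass 70% of its speed; a pose out of reach is approached as far as the arm can. A call is refused whole if a number of a shift passes 4.17 or a number of a turn 7.16, either way. A call with a gripper value outside its range is refused whole. "grip" is the finger opening in cm, from 0 to 8.76, set as the call begins (left out, the last holds). The fingers move at their own pace and stop on an object; the grip force is fixed at half the most. Time passes only in rows, so rows that do not move let the fingers close. It gives the time, the measured TCP pose, the force, the opening and the grip force at its end, in the units of the state.
- get_obs(): the state, without advancing time (a new reading comes with each control period).
- snapshot(name): name is "scene" or "top" or "wrist"; returns a dict with "frame" (384x512x3 uint8, red, green, blue), "fx", "fy", "cx", "cy" (pixels), "k1" (the pictures are not rectified: a ray, as slopes to the right and down, at radius r is drawn at 1 + k1 r^2 times it, then the intrinsics apply), "position" and "attitude" of the camera in the world. Camera axes: x right, y down, z forward; pixel columns grow to the right and rows downward; lengths in m; the calibration is good to about 2 mm. A picture is of the moment at which its call begins. There is no depth.
- close_job(): hands the job in; it is judged then, once.
Trained networks look in the newest picture that a camera, given by its name, has taken for a name from the list of things; names that differ only in an ending like _2 or _b are one class to them, and where a whole thing is asked for, a point or a joint stands for the part that bears it (a point fixed in the world has none). Each returns a list of dicts, best first, with "score" (0 to 1); they miss things now and then, are a little off and sometimes report something else, mostly with a low value. They report only what shows in the picture. A call takes as long as a camera call. They do not tell look-alikes from the thing itself.
- spot_in(camera, thing): "position" ([x, y, z] in m, in world coordinates, good to about 4 mm: the middle of the surface that is visible of it).
- spot_point(camera, thing): "position" ([x, y, z] in m, in world coordinates, good to about 4 mm: a listed point, or the origin of a listed thing).
The state is a dict: "clock": time; "joint_pos": joint angles; "qvel": joint speeds; "tau": joint torques, N m; "tool_pos": TCP position; "orientation": TCP orientation; "force": force on the tool from outside, world axes, zero at the start; "moment": the same for the moment, N m; "opening": finger opening in m; "gripper_force": force on a finger pad.
Only numpy, scipy, OpenCV 4.12 (cv2) and the standard library are available. Lean on these libraries where they do the work, as an engineer would, in place of code of your own. Each camera call takes 0.05 s, during which the arm holds its last target. There are 200 camera calls.

### The job

Put the four brass planes away on the rack in order of size: the largest on the pad next to the brass knob, then ever smaller along the row, the smallest on the pad farthest from the knob. Each stands upright on its sole in the middle of its own cork pad, lengthwise along the pad (toe either way). Set them down gently; do not drop or throw any.

Things in the scene. Friction and masses are not known exactly. Their poses are not given: they have to be found in the camera images.
- plane_1: Smallest of four alike brass violin-maker's planes, loose on the bench (z = 0): 48 mm long, 24 mm wide, flat parallel sides 24 mm high, rounded toe; steel iron and dark wedge slant up and back from the middle to about 31 mm. Origin: centre of the underside; x along its length to the toe, z up. Starts upright, any heading, places shuffled. Grip it across its width.
- plane_2: Second smallest of four alike brass violin-maker's planes, loose on the bench (z = 0): 64 mm long, 32 mm wide, flat parallel sides 28 mm high, rounded toe; steel iron and dark wedge slant up and back from the middle to about 36 mm. Origin: centre of the underside; x along its length to the toe, z up. Starts upright, any heading, places shuffled. Grip it across its width.
- plane_3: Second largest of four alike brass violin-maker's planes, loose on the bench (z = 0): 80 mm long, 40 mm wide, flat parallel sides 32 mm high, rounded toe; steel iron and dark wedge slant up and back from the middle to about 42 mm. Origin: centre of the underside; x along its length to the toe, z up. Starts upright, any heading, places shuffled. Grip it across its width.
- plane_4: Largest of four alike brass violin-maker's planes, loose on the bench (z = 0): 96 mm long, 48 mm wide, flat parallel sides 36 mm high, rounded toe; steel iron and dark wedge slant up and back from the middle to about 47 mm. Origin: centre of the underside; x along its length to the toe, z up. Starts upright, any heading, places shuffled. Grip it across its width.
- pad_a: One of four alike cork pads, 100 x 54 x 3 mm, fixed in a straight row 85 mm apart (centres) on a dark wooden rack board (114 x 450 x 14 mm, fixed, placed and turned differently each time). Origin: centre of its underside, 14 mm above the bench (top at 17 mm); x along its length, across the row; y along the row. Which pad is where in the row is shuffled.
- pad_b: One of four alike cork pads, 100 x 54 x 3 mm, fixed in a straight row 85 mm apart (centres) on a dark wooden rack board (114 x 450 x 14 mm, fixed, placed and turned differently each time). Origin: centre of its underside, 14 mm above the bench (top at 17 mm); x along its length, across the row; y along the row. Which pad is where in the row is shuffled.
- pad_c: One of four alike cork pads, 100 x 54 x 3 mm, fixed in a straight row 85 mm apart (centres) on a dark wooden rack board (114 x 450 x 14 mm, fixed, placed and turned differently each time). Origin: centre of its underside, 14 mm above the bench (top at 17 mm); x along its length, across the row; y along the row. Which pad is where in the row is shuffled.
- pad_d: One of four alike cork pads, 100 x 54 x 3 mm, fixed in a straight row 85 mm apart (centres) on a dark wooden rack board (114 x 450 x 14 mm, fixed, placed and turned differently each time). Origin: centre of its underside, 14 mm above the bench (top at 17 mm); x along its length, across the row; y along the row. Which pad is where in the row is shuffled.
- knob: The small brass knob (20 mm wide, 24 mm high) standing fixed on one end of the rack, on the line of the pads; it may be at either end (the other end has only a flat pale wooden disc, 16 mm wide and 2 mm high). Pad centres are 75, 160, 245 and 330 mm from it. Origin: centre of its underside, 14 mm above the bench.
Mind the look-alikes: they are no part of the job. What is shaped like the plane_2 but purple or turquoise is not meant. What is shaped like the plane_1 but purple is not meant.

How it is judged:
By the outcome, as a careful person would: the job done as asked, in the order asked, and still so for the second after the job is handed in, with the robot touching nothing.
It also fails if it takes over 118 s, if anything falls off the work surface, if the arm or the gripper's body presses on something with over 40 N, if the wrist force passes 120 N, or if a joint passes its speed limit or range.

## Working session

There is one attempt and no reset: what is moved stays moved. The work goes in short steps, Python scripts to look and compute and a tool call to move; the robot and the scene stay as the last step left them, time stands still between calls to the robot, and variables do not carry over. Pictures are saved under pics/ and viewed, at most 14 in all, crops included, and the job is handed in when it is done.

Besides the shell and the picture viewer there is one more tool, called after "Call:" as name(argument=value, ...) on one line, values as JSON. play_rows: Moves the arm, as the interface text tells. Its arguments: {"type":"object","properties":{"plan":{"type":"array","items":{"type":"array","items":{"type":"number"}}},"grip":{"type":"number"}},"required":["plan"]}

```bash
mkdir -p pics; ls
python3 - <<'E'
from plant import *
import cv2
o=get_obs(); print(o['clock'],o['tool_pos'],o['orientation'],o['opening'])
for n in ("top","scene"):
    s=snapshot(n); cv2.imwrite(f"pics/{n}0.png",s['frame'][:,:,::-1])
    print(n,[s[k] for k in('fx','fy','cx','cy','k1')],s['position'],s['attitude'])
    for t in("plane_1","pad_a","knob"):
        for d in spot_point(n,t): print(n,t,[round(float(v),3) for v in d['position']],round(d['score'],2))
E
```

```text
pics
0.0 [0.28965179 0.60918655 0.24460082] [ 1.79904244e+02 -7.64678248e-03 -2.54351977e+01] 0.08779961441799947
top [432.4707852713402, 432.4707852713402, 265.0454057747971, 189.01305845821395, -0.03468303218089775] [0.27841917 0.00829555 1.0818074 ] [-167.47720433   -0.28384243  -96.21663007]
top plane_1 [0.343, 0.004, 0.002] 0.84
top plane_1 [0.426, 0.102, 0.002] 0.78
top plane_1 [0.449, 0.283, -0.001] 0.72
top plane_1 [0.329, 0.151, -0.001] 0.69
top plane_1 [0.427, -0.077, 0.002] 0.65
top plane_1 [0.428, -0.27, -0.001] 0.61
top pad_a [0.646, -0.045, 0.014] 0.93
top pad_a [0.636, -0.125, 0.019] 0.82
top pad_a [0.655, 0.043, 0.015] 0.79
top pad_a [0.664, 0.13, 0.017] 0.6
top knob [0.674, 0.205, 0.014] 0.5
scene [405.36208267523915, 405.36208267523915, 255.99598855956748, 193.66772605972463, -0.01799388234598643] [1.28194559 0.02539963 0.58670487] [-124.63308124    0.19512206   92.45755904]
scene plane_1 [0.427, -0.074, 0.003] 0.93
scene plane_1 [0.429, -0.269, 0.0] 0.78
scene plane_1 [0.427, 0.103, -0.002] 0.61
scene plane_1 [0.641, -0.126, 0.013] 0.61
scene plane_1 [0.327, 0.158, -0.001] 0.58
scene plane_1 [0.451, 0.28, -0.004] 0.57
scene plane_1 [0.679, 0.201, 0.014] 0.56
scene plane_1 [0.465, -0.351, -0.005] 0.53
scene pad_a [0.66, 0.049, 0.018] 0.96
scene pad_a [0.64, -0.124, 0.011] 0.82
scene pad_a [0.667, 0.133, 0.021] 0.59
scene pad_a [0.646, -0.039, 0.015] 0.58
scene knob [0.679, 0.204, 0.013] 0.61
```

View pics/top0.png

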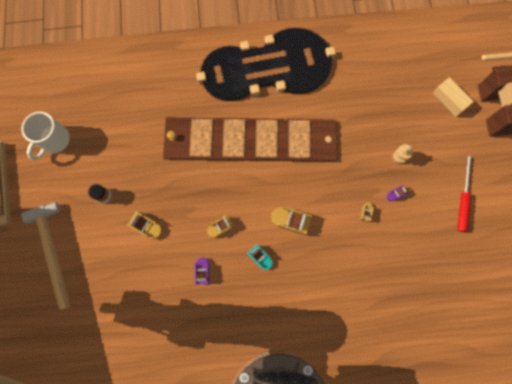

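View pics/scene0.png

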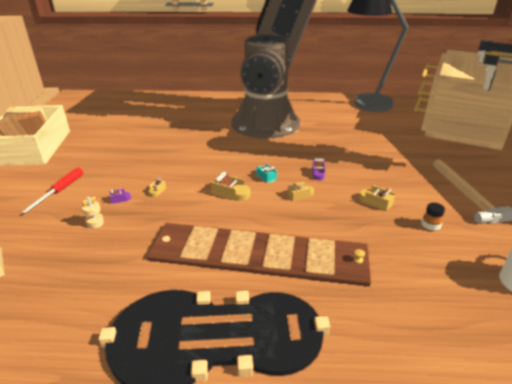

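The knob is at the left end in the top view (172,136). The brass planes are at px (145,225), (220,227), (292,220) and (367,212), and the purple and turquoise ones are decoys. Next I'll measure headings and pads by silhouette fitting.

```bash
cat > h.py <<'E'
import numpy as np, cv2
from scipy.spatial.transform import Rotation as R
from scipy.optimize import minimize
from plant import *
DIM={1:(.048,.024,.024),2:(.064,.032,.028),3:(.080,.040,.032),4:(.096,.048,.036)}
def cam(s): return R.from_euler('xyz',s['attitude'],degrees=True).as_matrix(),np.array(s['position'])
def proj(s,P):
    M,p=cam(s); q=(np.atleast_2d(P)-p)@M; u=q[:,:2]/q[:,2:]
    u=u*(1+s['k1']*(u**2).sum(1,keepdims=True))
    return u*[s['fx'],s['fy']]+[s['cx'],s['cy']]
def unproj(s,px,z):
    M,p=cam(s); d=(np.atleast_2d(px)-[s['cx'],s['cy']])/[s['fx'],s['fy']]; u=d.copy()
    for _ in range(8): u=d/(1+s['k1']*(u**2).sum(1,keepdims=True))
    w=np.c_[u,np.ones(len(u))]@M.T
    return p+w*((z-p[2])/w[:,2:])
def brass(s):
    h=cv2.cvtColor(s['frame'],cv2.COLOR_RGB2HSV)
    return cv2.inRange(h,(18,90,60),(32,255,255))
def outline(k,x,y,yaw,z0=0):
    L,W,H=DIM[k]; a=np.linspace(-np.pi/2,np.pi/2,9); r=W/2
    toe=np.c_[L/2-r+r*np.cos(a),r*np.sin(a)]
    B=np.r_[toe,[[-L/2,W/2],[-L/2,-W/2]]]
    c,sn=np.cos(yaw),np.sin(yaw); B=B@np.array([[c,sn],[-sn,c]])+[x,y]
    return np.r_[np.c_[B,np.full(len(B),z0)],np.c_[B,np.full(len(B),z0+H)]]
def hullmask(px,shape,sc=8):
    m=np.zeros(shape,np.uint8); h=cv2.convexHull(px.astype(np.float32))
    cv2.fillConvexPoly(m,np.round(h*16).astype(np.int32),1,shift=4); return m
def fit(s,k,x,y,z0=0,rad=.04,yaws=None):
    """silhouette fit of plane k near x,y"""
    m=brass(s); c=proj(s,[[x,y,z0+.01]])[0]; e=proj(s,[[x+rad,y,z0+.01]])[0]; r=np.hypot(*(e-c))
    d=np.zeros_like(m); cv2.circle(d,tuple(int(v) for v in c),int(r),255,-1); m&=d
    n,l,st,_=cv2.connectedComponentsWithStats(cv2.morphologyEx(m,cv2.MORPH_CLOSE,np.ones((3,3))))
    pts=np.argwhere(np.isin(l,[i for i in range(1,n) if st[i,4]>6]))[:,::-1]
    f=max(1,6*30/np.ptp(pts,axis=0).max()); o=pts.min(0)-12
    sh=tuple(int(v) for v in ((np.ptp(pts,axis=0)+24)*f)[::-1])
    cr=np.r_[pts-.5,pts+.5,pts+[-.5,.5],pts+[.5,-.5]]
    T=hullmask((cr-o)*f,sh)
    def cost(v):
        A=hullmask((proj(s,outline(k,x+v[0]*.01,y+v[1]*.01,v[2]*.3,z0))-o)*f,sh)
        return 1-(A&T).sum()/max(1,(A|T).sum())
    best=min((minimize(cost,[0,0,w/.3],method='Nelder-Mead',options=dict(initial_simplex=[[0,0,w/.3],[.6,0,w/.3],[0,.6,w/.3],[.2,.2,w/.3+.8]],xatol=.005,fatol=1e-4)) for w in (yaws if yaws is not None else np.radians(np.arange(0,360,30)))),key=lambda q:q.fun)
    v=best.x; return x+v[0]*.01,y+v[1]*.01,np.degrees(v[2]*.3)%360,1-best.fun
E
python3 - <<'E'
from h import *
s=snapshot("top"); m=brass(s)
cv2.imwrite("pics/m.png",np.vstack([cv2.resize(s['frame'][180:300,100:400,::-1],None,fx=2.5,fy=2.5),cv2.cvtColor(cv2.resize(m[180:300,100:400],None,fx=2.5,fy=2.5),cv2.COLOR_GRAY2BGR)]))
for p in [(.449,.283),(.426,.102),(.427,-.077),(.428,-.27)]:
    for k in DIM:
        print(p,k,np.round(fit(s,k,*p,rad=.065),3))
h=cv2.cvtColor(s['frame'],cv2.COLOR_RGB2HSV); print(h[138,201],h[138,216],h[150,250],h[226,145])
E
```

```text
(0.449, 0.283) 1 [  0.455   0.29  201.278   0.418]
(0.449, 0.283) 2 [ 0.456  0.284 44.285  0.684]
(0.449, 0.283) 3 [  0.452   0.281 236.182   0.947]
(0.449, 0.283) 4 [  0.456   0.285 237.993   0.686]
(0.426, 0.102) 1 [4.29000e-01 1.02000e-01 1.29716e+02 6.14000e-01]
(0.426, 0.102) 2 [4.29000e-01 1.01000e-01 1.17067e+02 9.17000e-01]
(0.426, 0.102) 3 [4.32000e-01 9.60000e-02 3.09811e+02 6.18000e-01]
(0.426, 0.102) 4 [4.11000e-01 1.04000e-01 3.35367e+02 4.80000e-01]
(0.427, -0.077) 1 [ 0.436 -0.088 72.294  0.277]
(0.427, -0.077) 2 [ 0.431 -0.09  70.502  0.481]
(0.427, -0.077) 3 [ 0.429 -0.08  70.228  0.74 ]
(0.427, -0.077) 4 [ 0.43  -0.075 68.075  0.947]
(0.428, -0.27) 1 [ 4.31000e-01 -2.71000e-01  3.42267e+02  8.59000e-01]
(0.428, -0.27) 2 [  0.426  -0.269 143.485   0.533]
(0.428, -0.27) 3 [ 0.432 -0.241 83.018  0.451]
(0.428, -0.27) 4 [ 4.27000e-01 -2.36000e-01  2.72467e+02  3.97000e-01]
[ 14 141 195] [  9 162 115] [  9 165 102] [ 15  82 147]
```

View pics/m.png

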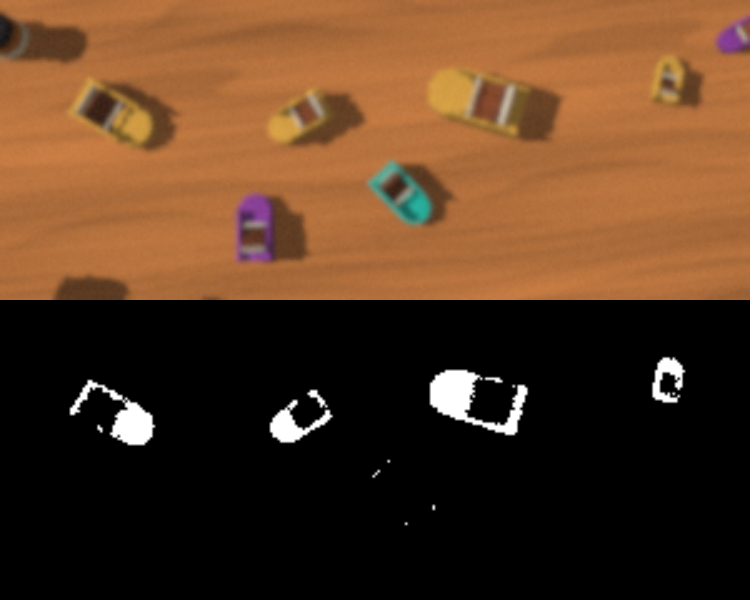

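Fits and masks agree: plane_3, 2, 4 and 1 run left to right, and all sizes are unambiguous. Next, the pads.

```bash
cat >> h.py <<'E'
def pads(s,cs,z=.017):
    h=cv2.cvtColor(s['frame'],cv2.COLOR_RGB2HSV); out=[]
    v=cv2.GaussianBlur(h[:,:,2],(0,0),.8)
    for c in cs:
        q=proj(s,[[*c,z]])[0]; a=np.array([unproj(s,q,z)[0]]); e=proj(s,[[c[0]+.064,c[1],z],[c[0],c[1]+.036,z]])
        m=(v>150).astype(np.uint8)*255
        r=np.zeros_like(m); 
        th=np.radians(9.5) if True else 0
        ax=np.array([np.cos(ROW),np.sin(ROW)]); ay=np.array([-ax[1],ax[0]])
        B=np.array([np.r_[np.array(c)+i*.0535*ax+j*.042*ay,z] for i,j in((1,1),(1,-1),(-1,-1),(-1,1))])
        cv2.fillConvexPoly(r,proj(s,B).round().astype(np.int32),255); m&=r
        pts=np.argwhere(m)[:,::-1]; w=unproj(s,pts,z)[:,:2]
        (cc,sz,an)=cv2.minAreaRect((w*1000).astype(np.float32)); out.append((np.array(cc)/1000,w.mean(0),np.array(sz),an))
    return out
ROW=np.radians(-6.5)
E
python3 - <<'E'
from h import *
P=np.array([[.665,.1315],[.6575,.046],[.646,-.042],[.638,-.125]]); K=np.array([.6765,.2045])
d=(P[0]-P[3]); print('row dir',np.degrees(np.arctan2(-d[0],d[1])))
for n in("top","scene"):
    s=snapshot(n)
    o=pads(s,P)
    for c,w,sz,an in o: print(n,c.round(4),w.round(4),sz.round(1),round(an,1))
    C=np.array([q[1] for q in o]); v=np.polyfit([1.5,.5,-.5,-1.5],C,1); print(v.round(4),np.hypot(*v[0]),np.degrees(np.arctan2(-v[0][0],v[0][1])))
s=snapshot("wrist"); print(s['position'],s['attitude'],s['fx'])
E
```

```text
row dir -6.009005957494531
top [0.6679 0.1295] [0.668  0.1292] [ 55.1 101.3] 82.5
top [0.6597 0.0445] [0.6589 0.0445] [ 54.9 104.7] 82.7
top [ 0.649  -0.0412] [ 0.6487 -0.04  ] [ 54.8 101. ] 83.9
top [ 0.6389 -0.1251] [ 0.6388 -0.1249] [ 52.4 104.3] 83.1
[[0.0097 0.0847]
 [0.6536 0.0022]] 0.08523926459141773 -6.56517301430104
scene [0.6651 0.1312] [0.665  0.1307] [ 83.1 109.2] 83.3
scene [0.658  0.0459] [0.6585 0.0457] [ 85.6 108.3] 83.4
scene [ 0.6453 -0.0426] [ 0.646 -0.039] [ 84.8 110.4] 82.9
scene [ 0.6375 -0.1254] [ 0.6385 -0.1231] [ 86.  109.4] 82.9
[[0.0092 0.0846]
 [0.652  0.0036]] 0.08513457446368604 -6.212872080262553
[0.35773773 0.57775313 0.38382945] [ 1.63973493e+02 -1.20336789e-02 -1.15427309e+02] 265.64082061729306
```

```bash
cat >> h.py <<'E'
def go(x,y,z,yaw):
    o=get_obs(); p=np.array(o['tool_pos']); r,pi,yw=o['orientation']
    dt=(yw-yaw+180)%360-180; t=np.radians(yaw); d=np.array([x,y,z])-p
    dx=d[0]*np.cos(t)+d[1]*np.sin(t); dy=d[0]*np.sin(t)-d[1]*np.cos(t)
    print('t%.2f pos'%o['clock'],p.round(4),'rpy',np.round([r,pi,yw],2),'open %.4f'%o['opening'],'-> turn %.2f, then shift cm %.2f %.2f %.2f'%(dt,dx*100,dy*100,-d[2]*100))
E
python3 -c "
from h import *
go(.46,-.09,.2,-112)"
```

```text
t0.60 pos [0.2898 0.6096 0.2456] rpy [-180.     -0.    -25.43] open 0.0875 -> turn 86.57, then shift cm 58.49 -41.98 4.56
```

Call:
play_rows(plan=[[0,0,0,0,0,3],[0,0,0,0,0,6.4],[0,0,0,0,0,6.6],[0,0,0,0,0,6.6],[0,0,0,0,0,6.6],[0,0,0,0,0,6.6],[0,0,0,0,0,6.6],[0,0,0,0,0,6.6],[0,0,0,0,0,6.6],[0,0,0,0,0,6.6],[0,0,0,0,0,6.6],[0,0,0,0,0,6.6],[0,0,0,0,0,6.6],[0,0,0,0,0,4.6]], grip=8.7)

```text
clock: 1.77
tool_pos: [0.2898, 0.6096, 0.2456]
orientation: [180.0, 0.0, -112.4]
force: [0.9, 1.0, -0.8]
opening: 0.0872
gripper_force: 0.0
```

Call:
play_rows(plan=[[1.5,-1.1,0,0,0,0],[2.9,-2.1,0.25,0,0,0],[3,-2.2,0.25,0,0,0],[3.2,-2.3,0.25,0,0,0],[3.2,-2.3,0.25,0,0,0],[3.2,-2.3,0.25,0,0,0],[3.2,-2.3,0.25,0,0,0],[3.2,-2.3,0.25,0,0,0],[3.2,-2.3,0.25,0,0,0],[3.2,-2.3,0.25,0,0,0],[3.2,-2.3,0.25,0,0,0],[3.2,-2.3,0.25,0,0,0],[3.2,-2.3,0.25,0,0,0],[3.2,-2.3,0.25,0,0,0],[3.2,-2.3,0.25,0,0,0],[3.2,-2.3,0.25,0,0,0],[3.2,-2.3,0.25,0,0,0],[3.2,-2.3,0.25,0,0,0],[2,-1.4,0.25,0,0,0],[1.2,-0.9,0,0,0,0]])

```text
clock: 3.43
tool_pos: [0.4611, -0.0945, 0.2002]
orientation: [180.0, -0.0, -112.2]
force: [-0.1, 0.4, 0.7]
opening: 0.0872
gripper_force: 0.0
```

```bash
python3 -c "
from h import *
s=snapshot('wrist'); cv2.imwrite('pics/w1.png',s['frame'][:,:,::-1]); 
print(fit(s,4,.43,-.075,rad=.07),s['position'])
print(fit(snapshot('top'),4,.43,-.075,rad=.07))
go(.43,-.075,.1,-112)"
```

```text
(np.float64(0.42998254011465803), np.float64(-0.07413018144134213), np.float64(66.56895764984553), np.float64(0.9166838736320463)) [ 0.43374892 -0.16334495  0.33851206]
(np.float64(0.4356347569223182), np.float64(-0.07593609142597817), np.float64(83.84306619598811), np.float64(0.20458512054429812))
t3.53 pos [ 0.4614 -0.094   0.2004] rpy [ 1.7999e+02 -3.0000e-02 -1.1221e+02] open 0.0870 -> turn -0.21, then shift cm -0.58 3.62 10.04
```

View pics/w1.png

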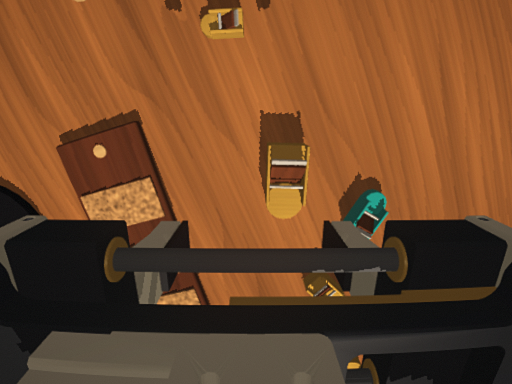

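The plane is centred near px (285,180) and agrees with the top fit. Grasping plane_4.

Call:
play_rows(plan=[[-0.2,1.2,0,0,0,-0.1],[-0.2,1.4,0,0,0,-0.1],[-0.2,1,1,0,0,0],[0,0,2,0,0,0],[0,0,2.5,0,0,0],[0,0,2.5,0,0,0],[0,0,2.5,0,0,0],[0,0,2.5,0,0,0],[0,0,2,0,0,0],[0,0,1.3,0,0,0],[0,0,0.8,0,0,0],[0,0,0.5,0,0,0],[0,0,0.2,0,0,0]])

```text
clock: 4.62
tool_pos: [0.4298, -0.0721, 0.0226]
orientation: [-180.0, 0.0, -111.7]
force: [-0.6, 0.3, 0.4]
opening: 0.087
gripper_force: 0.0
```

Call:
play_rows(plan=[[0,0,0,0,0,0],[0,0,0,0,0,0],[0,0,0,0,0,0],[0,0,0,0,0,0],[0,0,0,0,0,0],[0,0,0,0,0,0],[0,0,0,0,0,0],[0,0,0,0,0,0],[0,0,0,0,0,0]], grip=4.0)

```text
clock: 5.37
tool_pos: [0.4302, -0.073, 0.0227]
orientation: [-180.0, 0.0, -111.8]
force: [-1.4, -0.7, 4.4]
opening: 0.0478
gripper_force: 29.7
```

```bash
python3 -c "
from h import *
go(.668,.129,.13,173.5)"
```

```text
t5.37 pos [ 0.4302 -0.073   0.0227] rpy [-179.99    0.   -111.83] open 0.0478 -> turn 74.67, then shift cm -21.34 22.76 -10.73
```

Call:
play_rows(plan=[[0,0,-0.4,0,0,0],[0,0,-1,0,0,0],[0,0,-2,0,0,0],[0,0,-2.5,0,0,0],[0,0,-2.4,0,0,0],[0,0,-1.6,0,0,3],[0,0,-0.8,0,0,5.4],[0,0,0,0,0,5.6],[0,0,0,0,0,5.6],[0,0,0,0,0,5.6],[0,0,0,0,0,5.6],[0,0,0,0,0,5.6],[0,0,0,0,0,5.6],[0,0,0,0,0,5.6],[0,0,0,0,0,5.6],[0,0,0,0,0,5.6],[0,0,0,0,0,5.6],[0,0,0,0,0,5.6],[0,0,0,0,0,3],[0,0,0,0,0,1.7]])

```text
clock: 7.03
tool_pos: [0.4293, -0.073, 0.1292]
orientation: [-180.0, -0.1, 173.3]
force: [-0.1, 0.6, -4.0]
opening: 0.0478
gripper_force: 29.7
```

Call:
play_rows(plan=[[-0.6,0.6,0,0,0,0],[-1.2,1.3,0,0,0,0],[-1.6,1.7,0,0,0,0],[-1.8,2,0,0,0,0],[-1.8,2,0,0,0,0],[-1.8,2,0,0,0,0],[-1.8,2,0,0,0,0],[-1.8,1.9,0,0,0,0],[-1.8,1.9,0,0,0,0],[-1.8,1.9,0,0,0,0],[-1.8,1.9,0,0,0,0],[-1.5,1.6,0,0,0,0],[-1.1,1.1,0,0,0,0],[-0.6,0.6,0,0,0,0],[-0.34,0.26,0,0,0,0],[0,0,0,0,0,0]])

```text
clock: 8.37
tool_pos: [0.6682, 0.1295, 0.1286]
orientation: [-180.0, -0.1, 173.5]
force: [-0.0, 0.3, -3.4]
opening: 0.0482
gripper_force: 29.7
```

```bash
python3 -c "
from h import *
go(.668,.129,.039,173.5)
s=snapshot('wrist'); cv2.imwrite('pics/w2.png',s['frame'][:,:,::-1])
o=get_obs()['tool_pos']
print(fit(s,4,o[0],o[1],o[2]-.022,rad=.07,yaws=[np.radians(-6.5),np.radians(173.5)]))"
```

```text
t8.37 pos [0.6682 0.1295 0.1286] rpy [-1.7997e+02 -6.0000e-02  1.7352e+02] open 0.0482 -> turn 0.02, then shift cm 0.01 -0.05 8.96
(np.float64(0.6630509311168047), np.float64(0.12814376983945552), np.float64(276.8099848341583), np.float64(0.7470916403580851))
```

View pics/w2.png

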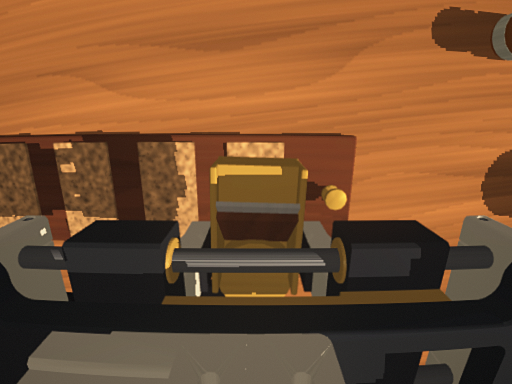

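```bash
python3 -c "
from h import *
s=snapshot('wrist')
a=np.radians(-6.5);ax=np.array([np.cos(a),np.sin(a)]);ay=np.array([-ax[1],ax[0]])
for n,p,z in(('padL',(228,143),.017),('padR',(284,143),.017),('pad2L',(141,143),.017),('pad2R',(195,143),.017),('rackTR',(355,136),.014),('knob',(336,197),.038)):
  w=unproj(s,[p],z)[0][:2]-[.6536,.0022]; print(n,(w@ax*1000).round(1),(w@ay*1000).round(1))
o=np.array(get_obs()['tool_pos'])
for n,p in(('heelL',(212,164)),('heelR',(304,164))):
  w=unproj(s,[p],o[2]+.014)[0][:2]-o[:2]; print(n,(w@ax*1000).round(1),(w@ay*1000).round(1))
f=s['frame'][120:240,120:380,::-1]; cv2.imwrite('pics/w3.png',cv2.resize(f,None,fx=3,fy=3,interpolation=cv2.INTER_NEAREST))"
```

```text
padL -49.3 102.1
padR -49.3 154.4
pad2L -49.8 19.6
pad2R -49.4 71.1
rackTR -55.9 221.9
knob -3.0 200.9
heelL -51.4 -19.9
heelR -51.4 23.6
```

View pics/w3.png

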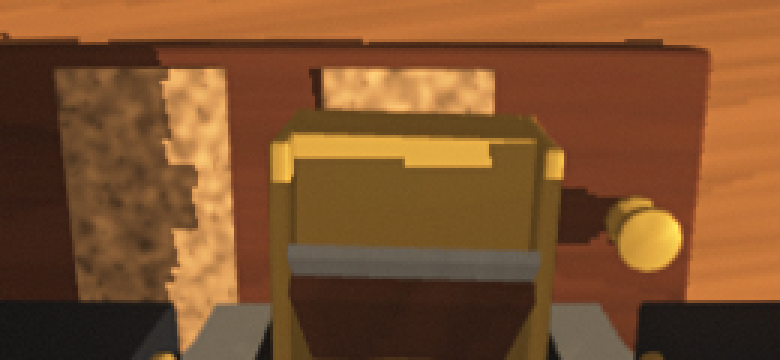

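The plane is held centred over the knob-side pad. Lowering it now.

Call:
play_rows(plan=[[0,0,0.4,0,0,0],[0,0,0.9,0,0,0],[0,0,1.3,0,0,0],[0,0,1.4,0,0,0],[0,0,1.3,0,0,0],[0,0,1.1,0,0,0],[0,0,0.8,0,0,0],[0,0,0.5,0,0,0],[0,0,0.3,0,0,0],[0,0,0.2,0,0,0],[0,0,0.2,0,0,0],[0,0,0.15,0,0,0],[0,0,0.1,0,0,0],[0,0,0.1,0,0,0],[0,0,0,0,0,0]])

```text
clock: 9.72
tool_pos: [0.668, 0.129, 0.0421]
orientation: [180.0, 0.0, 173.5]
force: [0.2, -0.5, -2.9]
opening: 0.0482
gripper_force: 29.7
```

Call:
play_rows(plan=[[0,0,0.05,0,0,0],[0,0,0.05,0,0,0],[0,0,0,0,0,0]])

```text
clock: 9.97
tool_pos: [0.668, 0.129, 0.0411]
orientation: [180.0, 0.0, 173.5]
force: [-0.2, -0.1, -3.7]
opening: 0.0484
gripper_force: 29.7
```

Call:
play_rows(plan=[[0,0,0.04,0,0,0],[0,0,0.03,0,0,0],[0,0,0,0,0,0]])

```text
clock: 10.22
tool_pos: [0.668, 0.129, 0.0403]
orientation: [-180.0, -0.0, 173.5]
force: [0.1, -0.3, -3.4]
opening: 0.048
gripper_force: 29.7
```

Call:
play_rows(plan=[[0,0,0.04,0,0,0],[0,0,0.03,0,0,0],[0,0,0,0,0,0]])

```text
clock: 10.47
tool_pos: [0.668, 0.129, 0.0399]
orientation: [180.0, 0.0, 173.5]
force: [-1.1, -0.3, -0.5]
opening: 0.0479
gripper_force: 29.7
```

Contact felt. Releasing with a partial opening and lifting.

Call:
play_rows(plan=[[0,0,0.02,0,0,0],[0,0,0,0,0,0],[0,0,0,0,0,0],[0,0,0,0,0,0],[0,0,-0.3,0,0,0],[0,0,-0.8,0,0,0],[0,0,-1.5,0,0,0],[0,0,-2.4,0,0,0],[0,0,-2.5,0,0,0],[0,0,-2.5,0,0,0],[0,0,-2.5,0,0,0],[0,0,-2,0,0,0],[0,0,-1,0,0,0]], grip=6.2)

```text
clock: 11.55
tool_pos: [0.6692, 0.1293, 0.1988]
orientation: [179.9, 0.3, 173.5]
force: [-0.4, -0.8, -0.3]
opening: 0.0621
gripper_force: 0.0
```

```bash
python3 -c "
from h import *
go(.43,.31,.195,-124)
s=snapshot('wrist'); print(fit(s,4,.668,.129,.017,rad=.065))"
```

```text
t11.55 pos [0.6692 0.1293 0.1988] rpy [179.88   0.27 173.5 ] open 0.0621 -> turn -62.50, then shift cm -1.61 29.94 0.38
(np.float64(0.6667593060441934), np.float64(0.12981835256546834), np.float64(352.06938855515676), np.float64(0.9277759757811656))
```

Call:
play_rows(plan=[[0,0,0,0,0,-3],[0,0,0,0,0,-6],[0,0,0,0,0,-6.6],[0,0,0,0,0,-6.6],[0,0,0,0,0,-6.6],[0,0,0,0,0,-6.6],[0,0,0,0,0,-6.6],[0,0,0,0,0,-6.6],[0,0,0,0,0,-6.6],[0,0,0,0,0,-5],[0,1,0,0,0,-2.3],[0,2.8,0,0,0,0],[-0.1,3.5,0,0,0,0],[-0.1,3.5,0,0,0,0],[-0.1,3.5,0,0,0,0],[-0.1,3.5,0,0,0,0],[0,3.5,0,0,0,0],[0,2.8,0,0,0,0],[0,1.6,0,0,0,0],[0,0.7,0,0,0,0]], grip=8.0)

```text
clock: 13.27
tool_pos: [0.4496, 0.2812, 0.1942]
orientation: [180.0, -0.0, -123.9]
force: [0.5, 0.5, -0.6]
opening: 0.0802
gripper_force: 0.0
```

```bash
python3 -c "
from h import *
s=snapshot('wrist'); cv2.imwrite('pics/w4.png',s['frame'][:,:,::-1])
print(np.round(fit(s,3,.452,.281,0,rad=.065),4)); go(.452,.281,.022,-124)"
```

```text
[  0.4515   0.2822 234.3978   0.9663]
t13.32 pos [0.4498 0.2812 0.1943] rpy [ 1.7997e+02 -1.0000e-02 -1.2392e+02] open 0.0801 -> turn 0.08, then shift cm -0.10 -0.19 17.23
```

Call:
play_rows(plan=[[-0.17,-0.1,0.5,0,0,1],[0,0,1.5,0,0,0],[0,0,2.5,0,0,0],[0,0,2.5,0,0,0],[0,0,2.5,0,0,0],[0,0,2.5,0,0,0],[0,0,2.2,0,0,0],[0,0,1.5,0,0,0],[0,0,0.8,0,0,0],[0,0,0.5,0,0,0],[0,0,0.2,0,0,0],[0,0,0,0,0,0]])

```text
clock: 14.32
tool_pos: [0.4539, 0.2811, 0.0224]
orientation: [-180.0, -0.0, -125.1]
force: [-0.5, -0.2, 0.3]
opening: 0.0799
gripper_force: 0.0
```

Call:
play_rows(plan=[[0,0,0,0,0,0],[0,0,0,0,0,0],[0,0,0,0,0,0],[0,0,0,0,0,0],[0,0,0,0,0,0],[0,0,0,0,0,0],[0,0,0,0,0,0],[0,0,0,0,0,0],[0,0,0,0,0,0]], grip=3.2)

```text
clock: 15.07
tool_pos: [0.4533, 0.2814, 0.0227]
orientation: [180.0, 0.0, -125.0]
force: [-4.3, 1.6, 4.6]
opening: 0.0401
gripper_force: 30.0
```

```bash
python3 -c "
from h import *
a=np.radians(-6.5)
for i in(1.5,.5,-.5,-1.5): print(.653-i*.085*np.sin(a),.003+i*.085*np.cos(a))
go(.6578,.0452,.13,173.5)"
```

```text
0.6674334097554081 0.1296804115987649
0.657811136585136 0.04522680386625497
0.648188863414864 -0.03922680386625497
0.638566590244592 -0.12368041159876489
t15.07 pos [0.4533 0.2814 0.0227] rpy [ 1.7999e+02  1.0000e-02 -1.2502e+02] open 0.0401 -> turn 61.48, then shift cm -22.99 -21.15 -10.73
```

Call:
play_rows(plan=[[0,0,-0.4,0,0,0],[0,0,-1,0,0,0],[0,0,-2,0,0,0],[0,0,-2.5,0,0,0],[0,0,-2.4,0,0,0],[0,0,-1.6,0,0,3],[0,0,-0.8,0,0,5],[0,0,0,0,0,5.5],[0,0,0,0,0,5.5],[0,0,0,0,0,5.5],[0,0,0,0,0,5.5],[0,0,0,0,0,5.5],[0,0,0,0,0,5.5],[0,0,0,0,0,5.5],[0,0,0,0,0,5.5],[0,0,0,0,0,5],[0,0,0,0,0,3],[0,0,0,0,0,1.5]])

```text
clock: 16.57
tool_pos: [0.4532, 0.2807, 0.1298]
orientation: [-180.0, -0.0, 173.3]
force: [-0.4, -0.0, -3.3]
opening: 0.0399
gripper_force: 30.0
```

Call:
play_rows(plan=[[-0.6,-0.5,0,0,0,0],[-1.3,-1.2,0,0,0,0],[-1.7,-1.5,0,0,0,0],[-1.9,-1.8,0,0,0,0],[-2,-1.8,0,0,0,0],[-2,-1.8,0,0,0,0],[-2,-1.8,0,0,0,0],[-2,-1.8,0,0,0,0],[-2,-1.8,0,0,0,0],[-2,-1.8,0,0,0,0],[-1.8,-1.7,0,0,0,0],[-1.5,-1.5,0,0,0,0],[-1.1,-1,0,0,0,0],[-0.7,-0.7,0,0,0,0],[-0.4,-0.4,0,0,0,0],[0,0,0,0,0,0]])

```text
clock: 17.9
tool_pos: [0.6581, 0.0447, 0.1293]
orientation: [-180.0, -0.0, 173.4]
force: [-0.4, 0.7, -2.1]
opening: 0.0399
gripper_force: 30.0
```

```bash
python3 -c "
from h import *
go(.6578,.0452,.04,173.5)
s=snapshot('wrist')
f=s['frame'][120:240,120:380,::-1]; cv2.imwrite('pics/w5.png',cv2.resize(f,None,fx=3,fy=3,interpolation=cv2.INTER_NEAREST))
a=np.radians(-6.5);ax=np.array([np.cos(a),np.sin(a)]);ay=np.array([-ax[1],ax[0]]);o=np.array(get_obs()['tool_pos'])
for d in(-.004,0,.004):
  p=[np.r_[o[:2]+(-.04+d)*ax+j*.02*ay,o[2]+.0095] for j in(-1,1)]; print(d,((proj(s,p)-[120,120])*3).round())
"
```

```text
t17.90 pos [0.6581 0.0447 0.1293] rpy [-1.7999e+02 -2.0000e-02  1.7344e+02] open 0.0399 -> turn -0.06, then shift cm 0.04 0.04 8.93
-0.004 [[288. 169.]
 [529. 169.]]
0 [[288. 193.]
 [528. 192.]]
0.004 [[289. 216.]
 [527. 215.]]
```

View pics/w5.png

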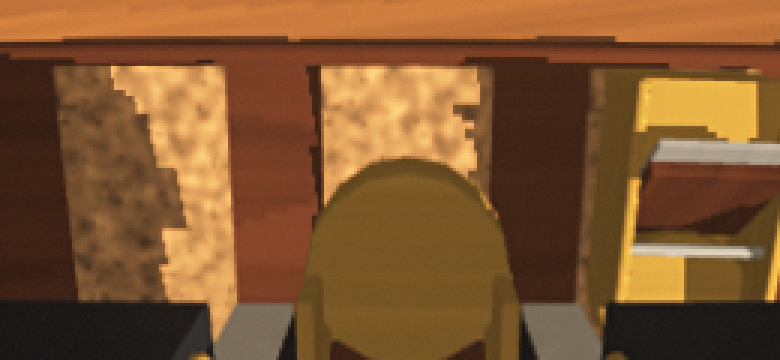

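Call:
play_rows(plan=[[-0.1,0.05,0.4,0,0,0],[0,0,0.9,0,0,0],[0,0,1.3,0,0,0],[0,0,1.5,0,0,0],[0,0,1.4,0,0,0],[0,0,1.2,0,0,0],[0,0,0.9,0,0,0],[0,0,0.5,0,0,0],[0,0,0.3,0,0,0],[0,0,0.2,0,0,0],[0,0,0.1,0,0,0],[0,0,0.05,0,0,0],[0,0,0.05,0,0,0],[0,0,0.04,0,0,0],[0,0,0,0,0,0]])

```text
clock: 19.2
tool_pos: [0.6592, 0.0458, 0.0414]
orientation: [180.0, 0.0, 173.5]
force: [0.1, -0.7, -2.3]
opening: 0.0398
gripper_force: 30.0
```

Call:
play_rows(plan=[[0,0,0.04,0,0,0],[0,0,0.03,0,0,0],[0,0,0,0,0,0]])

```text
clock: 19.45
tool_pos: [0.659, 0.0458, 0.0404]
orientation: [180.0, 0.0, 173.5]
force: [-0.7, 0.1, -3.4]
opening: 0.0399
gripper_force: 30.0
```

Call:
play_rows(plan=[[0,0,0.04,0,0,0],[0,0,0.03,0,0,0],[0,0,0,0,0,0]])

```text
clock: 19.7
tool_pos: [0.659, 0.0458, 0.0398]
orientation: [180.0, 0.0, 173.5]
force: [-0.6, -0.7, -0.5]
opening: 0.0399
gripper_force: 30.0
```

Call:
play_rows(plan=[[0,0,0.02,0,0,0],[0,0,0,0,0,0],[0,0,0,0,0,0],[0,0,0,0,0,0],[0,0,-0.3,0,0,0],[0,0,-0.8,0,0,0],[0,0,-1.5,0,0,0],[0,0,-2.4,0,0,0],[0,0,-2.5,0,0,0],[0,0,-2.5,0,0,0],[0,0,-2.5,0,0,0],[0,0,-2,0,0,0],[0,0,-1,0,0,0]], grip=5.4)

```text
clock: 20.78
tool_pos: [0.6602, 0.0459, 0.1987]
orientation: [179.9, 0.3, 173.5]
force: [0.5, 1.1, -0.3]
opening: 0.0539
gripper_force: 0.0
```

```bash
python3 -c "
from h import *
go(.429,.101,.195,-63)
go(.429,.101,.195,117)
print(get_obs()['joint_pos'])
s=snapshot('wrist'); print(fit(s,3,.658,.045,.017,rad=.055))"
```

```text
t20.78 pos [0.6602 0.0459 0.1987] rpy [179.91   0.27 173.49] open 0.0539 -> turn -123.51, then shift cm -15.40 18.10 0.37
t20.78 pos [0.6602 0.0459 0.1987] rpy [179.91   0.27 173.49] open 0.0539 -> turn 56.49, then shift cm 15.40 -18.10 0.37
[ 2.08523477e+01  2.09156719e+01 -5.07423328e+00  5.29904578e-02
 -6.37284428e+01 -1.17380993e+02]
(np.float64(0.6583293072574505), np.float64(0.04650055842307664), np.float64(173.406277504756), np.float64(0.9824366796080607))
```

Call:
play_rows(plan=[[0,0,0,0,0,-3.5],[0,0,0,0,0,-6.5],[0,0,0,0,0,-7],[0,0,0,0,0,-7],[0,0,0,0,0,-7],[0,0,0,0,0,-7],[0,0,0,0,0,-7],[0,0,0,0,0,-7],[0,0,0,0,0,-7],[0,0,0,0,0,-7],[0,0,0,0,0,-7],[0,0,0,0,0,-7],[0,0,0,0,0,-7],[0,0,0,0,0,-7],[0,0,0,0,0,-7],[0,0,0,0,0,-7],[0,0,0,0,0,-7],[0,0,0,0,0,-6],[0,0,0,0,0,-3.5]], grip=7.0)

```text
clock: 22.42
tool_pos: [0.6585, 0.0457, 0.1935]
orientation: [179.9, 0.0, -61.7]
force: [-0.7, 0.2, -0.5]
opening: 0.07
gripper_force: 0.0
```

Call:
play_rows(plan=[[-0.7,0.8,0,0,0,0],[-1.6,1.9,0,0,0,0],[-2.1,2.5,0,0,0,0],[-2.3,2.7,0,0,0,0],[-2.3,2.7,0,0,0,0],[-2.3,2.7,0,0,0,0],[-2,2.4,0,0,0,0],[-1.3,1.5,0,0,0,0],[-0.8,0.9,0,0,0,0],[0,0,0,0,0,0]])

```text
clock: 23.25
tool_pos: [0.4247, 0.0969, 0.1946]
orientation: [-180.0, 0.0, -62.0]
force: [-0.8, -0.3, -0.0]
opening: 0.0699
gripper_force: 0.0
```

```bash
python3 -c "
from h import *
s=snapshot('wrist')
v=fit(s,2,.429,.101,0,rad=.05); print(np.round(v,4)); go(v[0],v[1],.022,v[2]-180)"
```

```text
[4.298000e-01 1.017000e-01 1.137073e+02 8.991000e-01]
t23.30 pos [0.4262 0.0972 0.1948] rpy [-1.7994e+02  1.0000e-02 -6.1990e+01] open 0.0702 -> turn 4.30, then shift cm -0.27 -0.51 17.28
```

```bash
python3 -c "
from h import *
s=snapshot('wrist'); f=s['frame'].copy()
q=proj(s,[[.43,.101,.01]])[0].astype(int); m=cv2.cvtColor(brass(s),cv2.COLOR_GRAY2RGB)
h=cv2.convexHull(proj(s,outline(2,.4298,.1017,np.radians(113.7))).astype(np.float32)).astype(int)
g=f.copy(); cv2.polylines(g,[h],True,(0,0,255),1)
x,y=q; c=lambda i:cv2.resize(i[max(0,y-45):y+45,x-60:x+60,::-1],None,fx=3,fy=3,interpolation=cv2.INTER_NEAREST)
cv2.imwrite('pics/w6.png',np.hstack([c(g),c(m)]))"
```

```text
(no output)
```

View pics/w6.png

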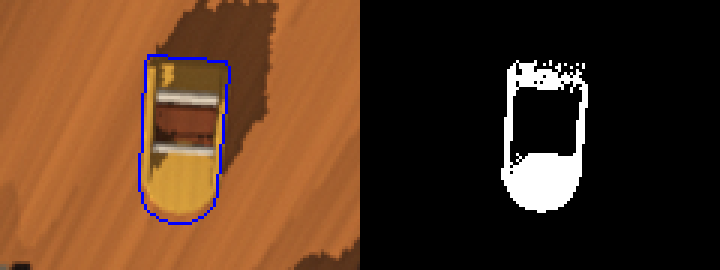

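Call:
play_rows(plan=[[0,0,0.4,0,0,4],[-0.17,-0.5,1.5,0,0,0],[0,0,2.5,0,0,0],[0,0,2.5,0,0,0],[0,0,2.5,0,0,0],[0,0,2.5,0,0,0],[0,0,2.3,0,0,0],[0,0,1.5,0,0,0],[0,0,0.8,0,0,0],[0,0,0.5,0,0,0],[0,0,0.2,0,0,0],[0,0,0,0,0,0]])

```text
clock: 24.35
tool_pos: [0.4313, 0.1006, 0.0224]
orientation: [180.0, -0.0, -66.0]
force: [-0.3, 0.1, 0.1]
opening: 0.0696
gripper_force: 0.0
```

Call:
play_rows(plan=[[0,0,0,0,0,0],[0,0,0,0,0,0],[0,0,0,0,0,0],[0,0,0,0,0,0],[0,0,0,0,0,0],[0,0,0,0,0,0],[0,0,0,0,0,0],[0,0,0,0,0,0],[0,0,0,0,0,0]], grip=2.4)

```text
clock: 25.1
tool_pos: [0.4307, 0.1004, 0.0226]
orientation: [180.0, -0.0, -66.0]
force: [-3.5, -0.1, 5.0]
opening: 0.0315
gripper_force: 30.0
```

```bash
python3 -c "
from h import *
go(.6482,-.0388,.13,-6.5)"
```

```text
t25.10 pos [0.4307 0.1004 0.0226] rpy [179.99  -0.   -66.02] open 0.0315 -> turn -59.52, then shift cm 23.19 11.37 -10.74
```

Call:
play_rows(plan=[[0,0,-0.4,0,0,0],[0,0,-1,0,0,0],[0,0,-2,0,0,0],[0,0,-2.5,0,0,0],[0,0,-2.4,0,0,0],[0,0,-1.6,0,0,-3],[0,0,-0.8,0,0,-5],[0,0,0,0,0,-5.5],[0,0,0,0,0,-5.5],[0,0,0,0,0,-5.5],[0,0,0,0,0,-5.5],[0,0,0,0,0,-5.5],[0,0,0,0,0,-5.5],[0,0,0,0,0,-5.5],[0,0,0,0,0,-5.5],[0,0,0,0,0,-4],[0,0,0,0,0,-2.5],[0,0,0,0,0,-1]])

```text
clock: 26.6
tool_pos: [0.4305, 0.1004, 0.1293]
orientation: [180.0, 0.0, -6.4]
force: [1.1, 0.1, -2.0]
opening: 0.0318
gripper_force: 30.0
```

Call:
play_rows(plan=[[0.7,0.3,0,0,0,0],[1.5,0.7,0,0,0,0],[2,1,0,0,0,0],[2.3,1.1,0,0,0,0],[2.3,1.1,0,0,0,0],[2.3,1.1,0,0,0,0],[2.3,1.1,0,0,0,0],[2.3,1.1,0,0,0,0],[2.3,1.1,0,0,0,0],[2,1,0,0,0,0],[1.5,0.8,0,0,0,0],[1,0.5,0,0,0,0],[0.6,0.4,0,0,0,0],[0,0,0,0,0,0]])

```text
clock: 27.77
tool_pos: [0.648, -0.0389, 0.1288]
orientation: [180.0, 0.0, -6.6]
force: [-0.5, 1.7, -2.1]
opening: 0.0317
gripper_force: 30.0
```

```bash
python3 -c "
from h import *
go(.6482,-.0388,.04,-6.5)
s=snapshot('wrist')
f=s['frame'][120:240,120:380,::-1]; cv2.imwrite('pics/w7.png',cv2.resize(f,None,fx=3,fy=3,interpolation=cv2.INTER_NEAREST))
a=np.radians(-6.5);ax=np.array([np.cos(a),np.sin(a)]);ay=np.array([-ax[1],ax[0]]);o=np.array(get_obs()['tool_pos'])
for d in(-.004,0,.004):
  p=[np.r_[o[:2]+(.032+d)*ax+j*.016*ay,o[2]+.0055] for j in(-1,1)]; print(d,((proj(s,p)-[120,120])*3).round())
c=np.array([.6482,-.0392]); print(((proj(s,[np.r_[c+i*.05*ax+j*.027*ay,.017] for i,j in((1,1),(1,-1),(1,2.148),(1,-2.148))])-[120,120])*3).round())
"
```

```text
t27.77 pos [ 0.648  -0.0389  0.1288] rpy [ 1.7998e+02  4.0000e-02 -6.6200e+00] open 0.0317 -> turn -0.12, then shift cm 0.02 -0.02 8.88
-0.004 [[495. 266.]
 [314. 267.]]
0 [[496. 245.]
 [313. 245.]]
0.004 [[496. 223.]
 [312. 223.]]
[[320.  68.]
 [494.  67.]
 [221.  68.]
 [593.  68.]]
```

View pics/w7.png

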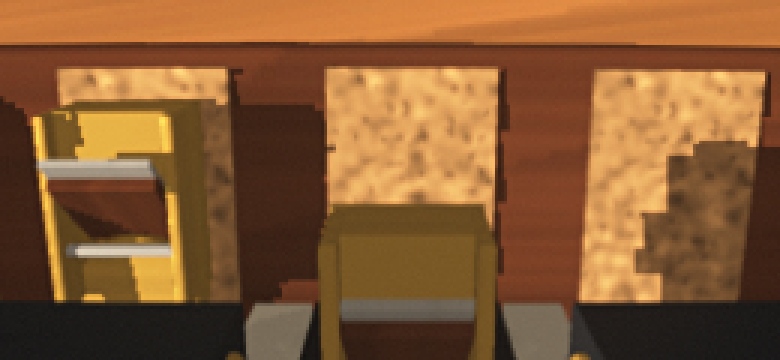

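Call:
play_rows(plan=[[-0.05,0.04,0.4,0,0,0],[0,0,0.9,0,0,0],[0,0,1.3,0,0,0],[0,0,1.5,0,0,0],[0,0,1.4,0,0,0],[0,0,1.2,0,0,0],[0,0,0.9,0,0,0],[0,0,0.5,0,0,0],[0,0,0.3,0,0,0],[0,0,0.2,0,0,0],[0,0,0.1,0,0,0],[0,0,0.05,0,0,0],[0,0,0.05,0,0,0],[0,0,0.04,0,0,0],[0,0,0,0,0,0]])

```text
clock: 29.07
tool_pos: [0.6471, -0.0384, 0.0414]
orientation: [-180.0, -0.0, -6.5]
force: [0.0, 0.1, -2.0]
opening: 0.0317
gripper_force: 30.0
```

Call:
play_rows(plan=[[0,0,0.04,0,0,0],[0,0,0.02,0,0,0],[0,0,0,0,0,0]])

```text
clock: 29.32
tool_pos: [0.6469, -0.0384, 0.0405]
orientation: [-180.0, -0.0, -6.5]
force: [0.4, 0.5, -2.5]
opening: 0.032
gripper_force: 30.0
```

Call:
play_rows(plan=[[0.03,0.06,0,0,0,0],[0,0,0.04,0,0,0],[0,0,0.03,0,0,0],[0,0,0,0,0,0]])

```text
clock: 29.65
tool_pos: [0.6471, -0.039, 0.0397]
orientation: [180.0, 0.0, -6.5]
force: [-0.5, -0.7, -2.0]
opening: 0.0313
gripper_force: 30.0
```

Call:
play_rows(plan=[[0,0,0.03,0,0,0],[0,0,0,0,0,0],[0,0,0,0,0,0]])

```text
clock: 29.9
tool_pos: [0.6472, -0.039, 0.0397]
orientation: [180.0, -0.0, -6.5]
force: [0.0, -0.2, 0.9]
opening: 0.032
gripper_force: 30.0
```

Contact. Release, lift and check.

Call:
play_rows(plan=[[0,0,0,0,0,0],[0,0,0,0,0,0],[0,0,0,0,0,0],[0,0,0,0,0,0],[0,0,-0.3,0,0,0],[0,0,-0.8,0,0,0],[0,0,-1.5,0,0,0],[0,0,-2.4,0,0,0],[0,0,-2.5,0,0,0],[0,0,-2.5,0,0,0],[0,0,-2.5,0,0,0],[0,0,-2,0,0,0],[0,0,-1,0,0,0]], grip=4.6)

```text
clock: 30.98
tool_pos: [0.6484, -0.039, 0.1987]
orientation: [-179.9, -0.3, -6.5]
force: [1.2, 0.3, -0.1]
opening: 0.0459
gripper_force: 0.0
```

```bash
python3 -c "
from h import *
go(.431,-.271,.19,-18)
s=snapshot('wrist'); print(np.round(fit(s,2,.648,-.039,.017,rad=.042),4)); print(np.round(fit(s,3,.658,.045,.017,rad=.055),4))"
```

```text
t30.98 pos [ 0.6484 -0.039   0.1987] rpy [-179.94   -0.28   -6.5 ] open 0.0459 -> turn 11.50, then shift cm -13.51 28.78 0.87
[ 6.465000e-01 -3.570000e-02  1.677839e+02  9.054000e-01]
[6.581000e-01 4.580000e-02 1.746001e+02 9.193000e-01]
```

Next, plane_1.

Call:
play_rows(plan=[[0,0,0,0,0,5],[0,0,0,0,0,6.5],[-0.6,1.2,0,0,0,0],[-1.2,2.6,0,0,0,0],[-1.5,3.2,0,0,0,0],[-1.6,3.4,0.2,0,0,0],[-1.6,3.4,0.2,0,0,0],[-1.6,3.4,0.2,0,0,0],[-1.6,3.4,0.2,0,0,0],[-1.6,3.3,0,0,0,0],[-1.2,2.5,0,0,0,0],[-0.7,1.6,0,0,0,0],[-0.3,0.8,0,0,0,0],[0,0,0,0,0,0]], grip=6.5)

```text
clock: 32.2
tool_pos: [0.4279, -0.2721, 0.1861]
orientation: [-180.0, 0.0, -18.1]
force: [0.9, 0.1, -0.7]
opening: 0.065
gripper_force: 0.0
```

```bash
python3 -c "
from h import *
s=snapshot('wrist'); f=s['frame'].copy()
v=fit(s,1,.431,-.271,0,rad=.037); print(np.round(v,4)); go(v[0],v[1],.021,(v[2]+90)%180-90)
q=proj(s,[[.431,-.271,.01]])[0].astype(int); m=cv2.cvtColor(brass(s),cv2.COLOR_GRAY2RGB)
h=cv2.convexHull(proj(s,outline(1,v[0],v[1],np.radians(v[2]))).astype(np.float32)).astype(int)
g=f.copy(); cv2.polylines(g,[h],True,(0,0,255),1)
x,y=q; c=lambda i:cv2.resize(i[max(0,y-45):y+45,x-60:x+60,::-1],None,fx=3,fy=3,interpolation=cv2.INTER_NEAREST)
cv2.imwrite('pics/w8.png',np.hstack([c(g),c(m)]))"
```

```text
[ 4.316000e-01 -2.701000e-01  3.408659e+02  9.665000e-01]
t32.25 pos [ 0.4288 -0.2716  0.1862] rpy [-1.800e+02  2.000e-02 -1.805e+01] open 0.0649 -> turn 1.09, then shift cm 0.21 -0.23 16.52
```

View pics/w8.png

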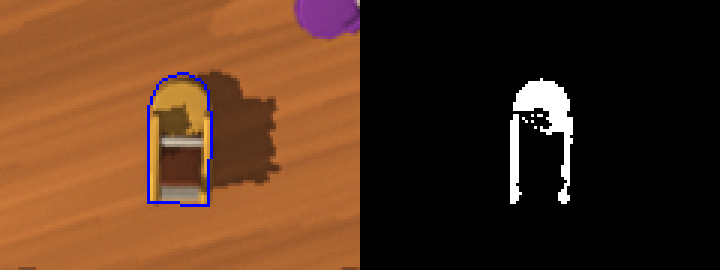

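The outline matches plane_1 well, so I'll grasp there.

Call:
play_rows(plan=[[0.2,-0.2,0.5,0,0,1],[0,0,1.5,0,0,0],[0,0,2.5,0,0,0],[0,0,2.5,0,0,0],[0,0,2.5,0,0,0],[0,0,2.5,0,0,0],[0,0,2,0,0,0],[0,0,1.2,0,0,0],[0,0,0.7,0,0,0],[0,0,0.4,0,0,0],[0,0,0.15,0,0,0],[0,0,0,0,0,0]])

```text
clock: 33.25
tool_pos: [0.4327, -0.2696, 0.0221]
orientation: [180.0, -0.0, -19.0]
force: [0.1, -0.6, 1.2]
opening: 0.065
gripper_force: 0.0
```

Call:
play_rows(plan=[[0,0,0,0,0,0],[0,0,0,0,0,0],[0,0,0,0,0,0],[0,0,0,0,0,0],[0,0,0,0,0,0],[0,0,0,0,0,0],[0,0,0,0,0,0],[0,0,0,0,0,0],[0,0,0,0,0,0]], grip=1.6)

```text
clock: 34.0
tool_pos: [0.4322, -0.2699, 0.0221]
orientation: [180.0, -0.0, -19.0]
force: [0.1, 0.5, 2.1]
opening: 0.0237
gripper_force: 30.0
```

```bash
python3 -c "
from h import *
go(.6386,-.124,.13,-6.5)"
```

```text
t34.00 pos [ 0.4322 -0.2699  0.0221] rpy [180.    -0.   -19.03] open 0.0237 -> turn -12.53, then shift cm 18.86 -16.83 -10.79
```

Call:
play_rows(plan=[[0,0,-0.4,0,0,0],[0,0,-1,0,0,0],[0,0,-2,0,0,0],[0,0,-2.5,0,0,0],[0,0,-2.4,0,0,-2.5],[0,0,-1.6,0,0,-5],[0,0,-0.9,0,0,-3.5],[0,0,0,0,0,-1.5]])

```text
clock: 34.67
tool_pos: [0.4335, -0.2701, 0.1333]
orientation: [180.0, -0.3, -6.3]
force: [0.6, -0.2, -1.4]
opening: 0.0239
gripper_force: 30.0
```

Call:
play_rows(plan=[[0.6,-0.5,0,0,0,0],[1.3,-1.2,0,0,0,0],[1.8,-1.6,0,0,0,0],[2,-1.8,0,0,0,0],[2,-1.8,0,0,0,0],[2,-1.8,0,0,0,0],[2,-1.8,0,0,0,0],[2,-1.8,0,0,0,0],[1.9,-1.7,0,0,0,0],[1.5,-1.3,0,0,0,0],[1,-0.9,0,0,0,0],[0.5,-0.4,0,0,0,0],[0.25,-0.2,0,0,0,0],[0,0,0,0,0,0]])

```text
clock: 35.83
tool_pos: [0.6383, -0.1243, 0.1296]
orientation: [180.0, 0.0, -6.5]
force: [0.7, -0.3, -1.1]
opening: 0.0238
gripper_force: 30.0
```

```bash
python3 -c "
from h import *
go(.6386,-.124,.04,-6.5)
s=snapshot('wrist')
f=s['frame'][120:240,120:380,::-1]; cv2.imwrite('pics/w9.png',cv2.resize(f,None,fx=3,fy=3,interpolation=cv2.INTER_NEAREST))
a=np.radians(-6.5);ax=np.array([np.cos(a),np.sin(a)]);ay=np.array([-ax[1],ax[0]]);o=np.array(get_obs()['tool_pos'])
for d in(-.004,0,.004):
  p=[np.r_[o[:2]+(.024+d)*ax+j*.012*ay,o[2]+.002] for j in(-1,1)]; print(d,((proj(s,p)-[120,120])*3).round())
c=np.array([.6386,-.1237]); print(((proj(s,[np.r_[c+i*.05*ax+j*.027*ay,.017] for i,j in((1,1),(1,-1),(1,2.148))])-[120,120])*3).round())
"
```

```text
t35.83 pos [ 0.6383 -0.1243  0.1296] rpy [ 1.7999e+02  5.0000e-02 -6.5400e+00] open 0.0238 -> turn -0.04, then shift cm 0.03 -0.03 8.96
-0.004 [[475. 299.]
 [344. 299.]]
0 [[475. 278.]
 [343. 279.]]
0.004 [[476. 258.]
 [343. 258.]]
[[318.  68.]
 [491.  67.]
 [219.  68.]]
```

View pics/w9.png

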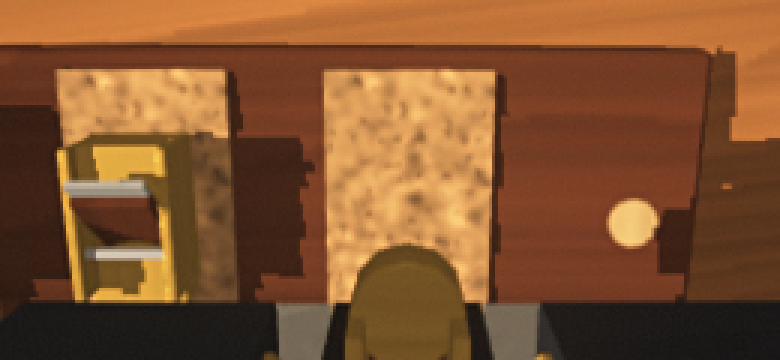

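Call:
play_rows(plan=[[-0.05,0,0.4,0,0,0],[0,0,0.9,0,0,0],[0,0,1.3,0,0,0],[0,0,1.5,0,0,0],[0,0,1.4,0,0,0],[0,0,1.2,0,0,0],[0,0,0.9,0,0,0],[0,0,0.5,0,0,0],[0,0,0.3,0,0,0],[0,0,0.2,0,0,0],[0,0,0.12,0,0,0],[0,0,0.05,0,0,0],[0,0,0.05,0,0,0],[0,0,0.04,0,0,0],[0,0,0,0,0,0]])

```text
clock: 37.13
tool_pos: [0.6382, -0.1243, 0.0416]
orientation: [-180.0, -0.0, -6.5]
force: [0.8, 0.0, -1.9]
opening: 0.0239
gripper_force: 30.0
```

Call:
play_rows(plan=[[0,0,0.04,0,0,0],[0,0,0.04,0,0,0],[0,0,0,0,0,0]])

```text
clock: 37.38
tool_pos: [0.638, -0.1243, 0.0406]
orientation: [-180.0, 0.0, -6.5]
force: [0.1, -0.1, -1.3]
opening: 0.0237
gripper_force: 30.0
```

Call:
play_rows(plan=[[0,0,0.04,0,0,0],[0,0,0.04,0,0,0],[0,0,0,0,0,0]])

```text
clock: 37.63
tool_pos: [0.638, -0.1243, 0.0397]
orientation: [180.0, 0.0, -6.5]
force: [0.1, 0.8, -1.0]
opening: 0.024
gripper_force: 30.0
```

Call:
play_rows(plan=[[0,0,0.03,0,0,0],[0,0,0.03,0,0,0],[0,0,0,0,0,0]])

```text
clock: 37.88
tool_pos: [0.638, -0.1243, 0.0392]
orientation: [-180.0, -0.0, -6.5]
force: [-0.4, -1.2, -1.5]
opening: 0.0238
gripper_force: 30.0
```

Call:
play_rows(plan=[[0,0,0.03,0,0,0],[0,0,0,0,0,0],[0,0,0,0,0,0]])

```text
clock: 38.13
tool_pos: [0.638, -0.1243, 0.0391]
orientation: [180.0, -0.0, -6.5]
force: [-1.4, 1.1, 3.0]
opening: 0.024
gripper_force: 30.0
```

Contact. Release, lift, then move back clear so the top camera can see the rack.

Call:
play_rows(plan=[[0,0,0,0,0,0],[0,0,0,0,0,0],[0,0,0,0,0,0],[0,0,0,0,0,0],[0,0,-0.3,0,0,0],[0,0,-0.8,0,0,0],[0,0,-1.5,0,0,0],[0,0,-2.4,0,0,0],[0,0,-2.5,0,0,0],[0,0,-2.5,0,0,0],[0,0,-2.5,0,0,0],[0,0,-2,0,0,0],[0,0,-1,0,0,0]], grip=3.8)

```text
clock: 39.22
tool_pos: [0.6393, -0.1244, 0.198]
orientation: [-180.0, -0.3, -6.5]
force: [0.5, 0.1, 1.3]
opening: 0.0382
gripper_force: 0.0
```

Call:
play_rows(plan=[[0,1,0,0,0,0],[-0.3,2.2,0,0,0,0],[-0.5,3,0,0,0,0],[-0.5,3,0,0,0,0],[-0.5,3,0,0,0,0],[-0.5,3,0,0,0,0],[-0.5,3,0,0,0,0],[-0.5,3,0,0,0,0],[-0.5,3,0,0,0,0],[-0.5,3,0,0,0,0],[-0.5,3,0,0,0,0],[-0.5,3,0,0,0,0],[-0.5,2,0,0,0,0],[0,1,0,0,0,0],[0,0,0,0,0,0]])

```text
clock: 40.47
tool_pos: [0.5377, -0.4794, 0.1921]
orientation: [-180.0, 0.1, -6.7]
force: [0.6, 0.9, -0.0]
opening: 0.0381
gripper_force: 0.0
```

```bash
python3 -c "
from h import *
a=np.radians(-6.5);ax=np.array([np.cos(a),np.sin(a)]);ay=np.array([-ax[1],ax[0]])
s=snapshot('top')
for k,i in((4,1.5),(3,.5),(2,-.5),(1,-1.5)):
  c=np.array([.653,.003])+i*.085*ay
  v=fit(s,k,c[0],c[1],.017,rad=.5*DIM[k][0]+.01,yaws=[a,a+np.pi]); d=np.array(v[:2])-c
  print(k,np.round([d@ax*1000,d@ay*1000],1),round(v[2],1),round(v[3],3))
f=s['frame'][105:175,150:350,::-1]; cv2.imwrite('pics/end.png',cv2.resize(f,None,fx=4,fy=4,interpolation=cv2.INTER_CUBIC))
print(get_obs()['tool_pos'])"
```

```text
4 [ 1.1 -1.4] 352.1 0.899
3 [-2.2  0.5] 170.8 0.898
2 [-0.9 -3.1] 343.4 0.711
1 [-0.8 -0.8] 355.5 0.826
[ 0.53829107 -0.47808373  0.19236514]
```

View pics/end.png

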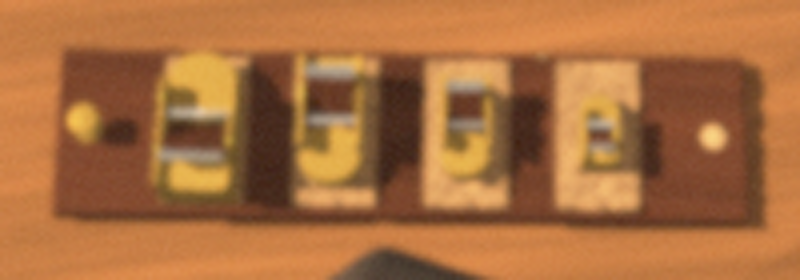

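```bash
python3 -c "
from h import *
a=np.radians(-6.5);ax=np.array([np.cos(a),np.sin(a)]);ay=np.array([-ax[1],ax[0]])
for n in('scene','top'):
 s=snapshot(n); D=spot_point(n,'plane_1')
 for k,i in((4,1.5),(3,.5),(2,-.5),(1,-1.5)):
  c=np.array([.653,.003])+i*.085*ay
  v=fit(s,k,c[0],c[1],.017,rad=.5*DIM[k][0]+.01,yaws=[a,a+np.pi]); d=np.array(v[:2])-c
  e=[np.round([(np.array(q['position'][:2])-c)@ax*1000,(np.array(q['position'][:2])-c)@ay*1000],1) for q in D if np.hypot(*(np.array(q['position'][:2])-c))<.03]
  print(n,k,np.round([d@ax*1000,d@ay*1000],1),round(v[2],1),round(v[3],3),'net',e)
s=snapshot('scene');f=s['frame'][215:290,140:380,::-1]; cv2.imwrite('pics/end2.png',cv2.resize(f,None,fx=3.3,fy=3.3,interpolation=cv2.INTER_CUBIC))"
```

```text
scene 4 [-2.6  0.4] 170.6 0.784 net [array([ 1.9, -1.6])]
scene 3 [-1.7  1.7] 170.6 0.795 net []
scene 2 [-0.2  4.4] 161.7 0.801 net [array([-2.2,  1.4])]
scene 1 [5.8 3.4] 344.2 0.802 net [array([-3.5, -2.1])]
top 4 [-10.3   0.5] 174.3 0.881 net [array([ 0.7, -0.9])]
top 3 [-1.9 -0. ] 171.0 0.885 net [array([-3.5,  1.3])]
top 2 [-11.3  -0.5] 165.1 0.615 net [array([-2.4,  2.2])]
top 1 [ 0.2 -1. ] 356.8 0.821 net [array([-2.8,  0.8])]
```

View pics/end2.png

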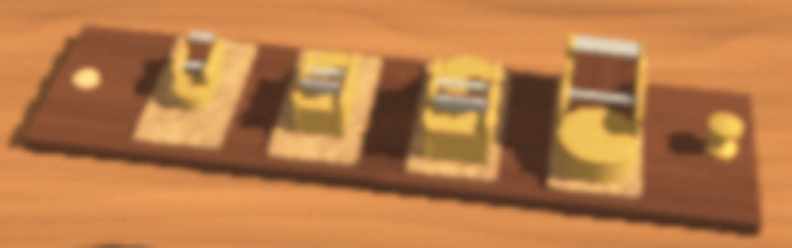

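All four planes stand upright on their pads in the right order, so I'm handing in.

```bash
python3 -c "
from plant import *
print(close_job())"
```

```text
the job is handed in; nothing more can be done
None
```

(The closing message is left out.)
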